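# Hold the bin against its swing bracket for screwing

### The job

I am about to screw the flap-lid bin to its swing bracket: swing the bracket's brace all the way out until it clicks in at its end stop, then bring the bin, standing on the counter, squarely and centrally against the brace's sprung plate and press it so that the plate is pushed in about half of its travel, a steady push of about 10 N. Do not let go: finish while still holding the bin pressed there, and leave the mug, bowl and colander alone.

Things in the scene. Friction and masses are not known exactly. Their poses are not given: they have to be found in the camera images.
- hinge (a point): On the hinge axis of the fixed steel swing bracket (post radius 18 mm), 70 mm above the counter. Axes are the bracket's, z up; they do not turn with the brace. Behind it a wooden rail, 45 mm high, runs along this y axis, its front face 60 mm from the hinge in +x, from 70 mm on the +y side of the hinge to 270 mm on its -y side.
- brace (a joint): Brace angle, rad. 0: folded, pointing from the hinge in the bracket's -y, along the rail. Grows clockwise seen from above to 1.57 (hard end stop), pointing in the bracket's -x. From about 0.4 rad before the end a detent resists (2 N at the pin), then snaps it home over the last 0.2 rad. Else it stays where left. A steel bar 14 mm thick, 58 to 82 mm above the counter, 153 mm long from the hinge.
- pin (a point): On the upright round steel pin, 16 mm in diameter, fast on the brace 140 mm from the hinge axis; move it to swing the brace. It rises from the brace's top, 82 mm above the counter, to 126 mm; this point is at 105 mm. Axes turn with the brace: -y points from the hinge to the pin, +x to the side with the sprung plate.
- plate_face (a point): Centre of the outer face of the sprung steel plate on the brace's side: 60 mm long (along the brace), 40 mm high, 10 mm thick; 80 mm from the hinge along the brace, 70 mm above the counter. The face is 37 mm from the brace's centre line when free. Axes turn with the brace: +x is the face's outward normal, +y points to the hinge. With the brace fully out it looks in the bracket's -y.
- plate (a joint): How far the sprung plate is pushed in towards the brace, m: 0 free, 0.020 bottomed. Its spring needs 1 N per mm (10 mm = 10 N).
- bin_rib (a point): Centre of the carrying rib on the grey plastic bin, 113.5 mm above its underside. The rib runs along this x axis: 85 mm long, 16 mm wide (y), from the bin's top at 95 mm up to 132 mm. The bin is a closed box 130 x 130 x 95 mm with flat upright sides, 0.6 to 0.9 kg, flap lid shut and not needed; it slides on the counter. Its +y side, parallel to the rib, goes on the plate.
- bin_base (a point): Centre of the bin's underside, axes as the rib: x along the rib, y across it, z up.
- bin: The bin, the same point and axes as bin_base. It can be gripped by the rib and slid or carried, or pushed low on a side (about 60 mm up). Sliding on the counter takes 3 to 6 N on top of the push on the plate.
- mug: White enamel mug, 80 mm across, 85 mm high; origin under its centre. Leave alone.
- bowl: Clear glass bowl, 150 mm across, 60 mm high; origin under its centre. Leave alone.
- colander: Yellow plastic colander, 200 mm across (245 mm over the handles), 90 mm high; origin under its centre. Leave alone.
Not all that is in view belongs to the job. Of the things that look like the bin, take the one that is farthest from the robot's base at the start.

How it is judged:
On the way, in this order (a step that is already met when the one before it is completed fails the run):
1. the brace is swung fully out and seated at its end stop (value of joint brace above 1.5 rad), for 0.3 s.
2. the bin is pressed squarely on the plate with 5 to 15 N (contact force between bin and plate between 5 and 15 N and value of joint brace above 1.5 rad and angle between the y axis of bin_base and the x axis of plate_face, either way round below 0.08 rad and y of bin_base in the frame of plate_face between -0.015 and 0.015 m and height (world z) of bin_base below 0.005 m and angle between bin_base's own z axis and vertical below 0.06 rad), for 0.5 s.
At the end, for the whole second after the job is handed in: The brace is at its end stop (over 1.5 rad); the bin stands on the counter (underside within 5 mm, tilt under 0.06 rad), square to the sprung plate within 0.08 rad, centred on it along the brace within 15 mm, still, pressed on it with 5 to 15 N, and the robot is still holding it there (all of step 2 and contact force between any of the fingers, the arm and bin above 2 N and linear speed of bin below 0.01 m/s); the arm keeps its last pose, push and grip.
It fails at once if the bin is rammed against the plate with over 30 N (contact force between bin and plate above 30 N).
It fails at once if the bin is tipped over (angle between bin_base's own z axis and vertical above 0.5 rad).
It fails at once if a bystander is pushed away by over 40 mm (distance of any of mug, bowl, colander from where it was at the start of the episode above 0.04 m).
It also fails if it takes over 54 s, if anything falls off the work surface, if the arm or the gripper's body presses on something with over 40 N, if the wrist force passes 120 N, or if a joint passes its speed limit or range.

### The arm

A 7-joint arm with a two-finger parallel gripper is mounted at the origin on the work surface. World frame = base frame: x ahead of the robot, y to its left, z up, the work surface at z = 0. Lengths are in m, angles in rad, forces in N, time in s.
With the tool pointing down it reaches from about 0.425 to 1.025 m from the base axis. Payload 3.6 kg.
Tool frame: the origin (TCP) lies midway between the tips of the shut fingers; the grasp point (between the pads) lies 19 mm behind it; z points along the fingers, y is the line along which they close (so a half turn about z gives the same grasp; the last joint's range is limited). The gripper opens to 85 mm and grips with 20 to 120 N. Pads are 22 mm wide; open, the fingers measure 114 mm over their backs; the gripper's body (76 mm by 85 mm) begins 54 mm behind the grasp point. The pads swing forward as they close: fully open they stand 13 mm farther back than shut.
Start: joints at [1.071, 0.591, 0.048, 1.609, -0.033, 0.943, -0.034], TCP at [0.287, -0.666, 0.231] pointing down, gripper open.
Joint ranges: [-2.69, 2.69], [-0.47, 2.24], [-1.27, 1.36], [0.19, 2.51], [-1.53, 4.68], [0.08, 2.07], [-3.09, 3.09]. Speed limits (rad/s): [2.57, 2.57, 3.14, 3.14, 3.14, 3.14, 3.14].

### API

Orientations are given as a rotation vector (axis times angle).
In Python, from station import r gives the robot as it stands.
- The arm moves only by the tool play_rows, never from a script. Its argument "moves" is a list of rows, each an object with "jaw": the finger opening in mm, from 0 to 85.4; "slide": the shift along the tool's x, y, z in units of 30 mm (1.0 is 30 mm), a list of three; "turn": the turn about the tool's z in units of 5 degrees (1.0 is 5 degrees). In form: [{"jaw": jaw, "slide": [tx, ty, tz], "turn": turn}, ...]. A call has exactly 10 rows; each row is the pose to reach, as a shift and turn from the pose commanded when the call began, along the tool's axes at that moment; what a row does not reach only later rows make up. A row lasts 1/12 s, in which the tool goes at most 41.7 mm and 7.16 degrees, less where a joint would pass 70% of its speed; a pose out of reach is approached as far as the arm can. A call with a gripper value outside its range is refused whole. The fingers move at their own pace and stop on an object; "grip_force" is the grip in N (left out, the last holds). Time passes only in rows, so rows that repeat a pose let the fingers close, or fill a call up. It gives the time, the measured TCP pose, the force, the opening and the grip force at its end, in the units of the state.
- r.observe(): the state, without advancing time (a new reading comes with each control period).
- r.snapshot(name): name is "side" or "top" or "wrist"; returns a dict with "color" (420x560x3 uint8, red, green, blue), "depth" (420x560 float32, m along the optical axis (not along the pixel's ray), 0 where there is no reading), "fx", "fy", "cx", "cy" (pixels), "R" (3x3) and "t" (3): a world point X has camera coordinates R X + t. Camera axes: x right, y down, z forward; pixel columns grow to the right and rows downward; lengths in m; the calibration is good to about 2 mm. A picture is of the moment at which its call begins.
- r.sign_off(): hands the job in; it is judged then, once.
The state is a dict: "time_s": time; "joint_pos": joint angles; "joint_vel": joint speeds; "tau": joint torques, N m; "position": TCP position; "orientation": TCP orientation; "contact_force": force on the tool from outside, world axes, zero at the start; "ft_torque": the same for the moment, N m; "width": finger opening in m; "gripper_force": force on a finger pad.
Only numpy, scipy, OpenCV 4.12 (cv2) and the standard library are available. Lean on these libraries where they do the work, as an engineer would, in place of code of your own. Each camera call takes 0.05 s, during which the arm holds its last target. There are 200 camera calls.

## Working session

There is one attempt and no reset: what is moved stays moved. The work goes in short steps, Python scripts to look and compute and a tool call to move; the robot and the scene stay as the last step left them, time stands still between calls to the robot, and variables do not carry over. Pictures are saved under pics/ and viewed, at most 10 in all, crops included, and the job is handed in when it is done.

Besides the shell and the picture viewer there is one more tool, called after "Emit:" by a JSON object that holds its "op" and its "data", one argument or row to a line. play_rows: Moves the arm, as the interface text tells. Its arguments: {"type":"object","properties":{"moves":{"type":"array","items":{"type":"object","properties":{"jaw":{"type":"number"},"slide":{"type":"array","items":{"type":"number"}},"turn":{"type":"number"}}}},"grip_force":{"type":"number"}},"required":["moves"]}

```bash
mkdir -p pics; ls; cat > h.py <<'E'
from station import r
import numpy as np, cv2
def snap(n,f):
    s=r.snapshot(n); cv2.imwrite(f'pics/{f}.png',cv2.cvtColor(s['color'],cv2.COLOR_RGB2BGR))
    np.savez(f'{f}.npz',**s); return s
def px(s,u,v,z=None):
    """world point at pixel: by depth or on plane z"""
    R,t=np.array(s['R']),np.array(s['t']); d=np.array([(u-s['cx'])/s['fx'],(v-s['cy'])/s['fy'],1])
    c=-R.T@t; w=R.T@d
    k=float(s['depth'][int(v),int(u)]) if z is None else (z-c[2])/w[2]
    return c+k*w
E
python3 - <<'E'
from h import *
for n in('top','side'): s=snap(n,n+'0')
o=r.observe(); print(o)
a=[cv2.imread(f'pics/{n}0.png') for n in('top','side')]
E
```

```text
pics
{'time_s': 0.1, 'joint_pos': array([ 1.07055182,  0.59202234,  0.04834857,  1.60970926, -0.03329708,
        0.94273771, -0.03370105]), 'joint_vel': array([ 0.00068104, -0.00091891,  0.00062861, -0.00395442,  0.00126283,
        0.00051461, -0.00072543]), 'tau': array([ 4.10038687e-03, -5.49997580e+01,  1.55284233e+00, -1.98827255e+01,
        9.70019057e-03,  3.82326718e-03,  8.77484155e-06]), 'position': array([ 0.28650506, -0.66515597,  0.23025435]), 'orientation': array([-3.07487984e+00, -6.34181992e-01,  8.73866590e-04]), 'contact_force': array([ 1.29915315, -0.03941441, -0.83097254]), 'ft_torque': array([-0.04462594,  0.0253215 ,  0.00367141]), 'gripper_force': 0.0, 'width': 0.08519068319596362}
```

View pics/top0.png

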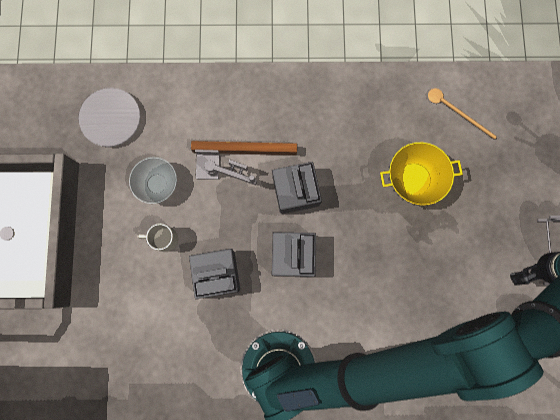

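View pics/side0.png

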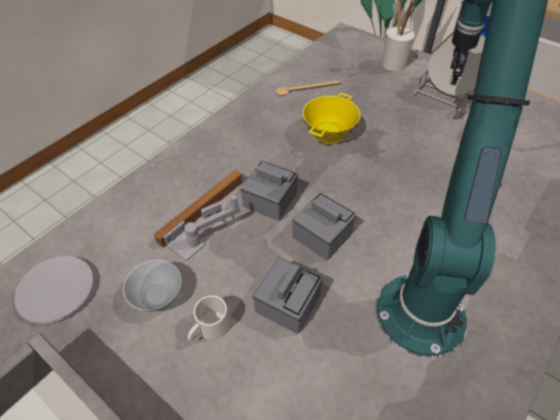

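Top view: the bin lookalikes are at (296,187), (294,254) and (214,273), and the base is near (278,362). The farthest is (296,187), beside the bracket (hinge about (205,165), brace pointing right to about (255,178)). I'll check that with a close crop.

```bash
python3 - <<'E'
from h import *
s=dict(np.load('top0.npz'))
im=cv2.imread('pics/top0.png')[130:230,180:330]
cv2.imwrite('pics/crop0.png',cv2.resize(im,None,fx=5.2,fy=5.2,interpolation=cv2.INTER_CUBIC))
for u,v in[(296,187),(294,254),(214,273),(205,165),(155,180),(158,237),(420,175)]: print(u,v,px(s,u,v).round(3),px(s,u,v,0).round(3))
print(-s['R'].T@s['t'],s['fx'])
E
```

```text
296 187 [ 0.537 -0.055  0.133] [ 0.563 -0.061  0.   ]
294 254 [ 0.339 -0.047  0.132] [ 0.347 -0.051  0.   ]
214 273 [0.286 0.184 0.137] [0.289 0.202 0.   ]
205 165 [0.617 0.223 0.087] [0.639 0.236 0.   ]
155 180 [ 0.591  0.398 -0.002] [0.59  0.397 0.   ]
158 237 [0.404 0.38  0.006] [0.404 0.382 0.   ]
420 175 [ 0.599 -0.463  0.007] [ 0.6   -0.466  0.   ]
[2.49952270e-01 1.08511532e-03 1.55204947e+00] 487.7289474886061
```

View pics/crop0.png

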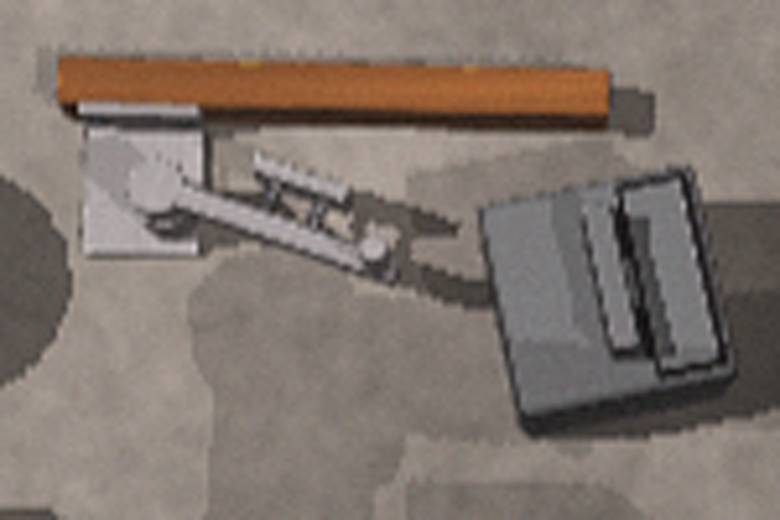

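The crop shows the chosen bin (top face centre at crop (608,292), rib at (612,275)), and it isn't touching anything. The brace is partly open: hinge post at (155,183), pin at (375,247), rail above. Next I'll measure poses from depth.

```bash
cat >> h.py <<'E'
def cloud(s):
    v,u=np.mgrid[0:420,0:560]; d=s['depth']
    c=np.stack([(u-s['cx'])/s['fx']*d,(v-s['cy'])/s['fy']*d,d],-1)
    P=(c-np.array(s['t']))@np.array(s['R']); P[d==0]=np.nan; return P
def rect(P,m):
    q=P[m][:,:2]; q=q[np.linalg.norm(q-np.median(q,0),axis=1)<.3]
    (c,w,a)=cv2.minAreaRect((q*1000).astype(np.float32)); return len(q),np.round(c,1),np.round(w,1),round(a,2)
E
python3 - <<'E'
from h import *
s=dict(np.load('top0.npz'));P=cloud(s);X,Y,Z=P[...,0],P[...,1],P[...,2]
n=(X>.44)&(X<.65)&(Y<.03)&(Y>-.17)
print('bintop',rect(P,n&(Z>.088)&(Z<.105))); print('rib',rect(P,n&(Z>.122)&(Z<.14)))
c=s['color'].astype(int)
m=(X>.6)&(X<.75)&(Y<.35)&(Y>-.1)&(c[...,0]>c[...,2]+50)
print('railtop',rect(P,m&(Z>.038)&(Z<.055)))
def comp(m): print(len(P[m]),P[m].mean(0).round(4),np.ptp(P[m],0).round(3))
comp((X>.5)&(X<.65)&(Y<.16)&(Y>.03)&(Z>.11))
h=px(s,209.8,165.2);print('hinge top',h)
m=(abs(X-h[0])<.03)&(abs(Y-h[1])<.03)
print(np.unique((Z[m]*100).round(),return_counts=True))
comp(m&(Z>.08))
print('pin',px(s,252.1,177.5,.126)); print('hinge@',[px(s,209.8,165.2,z).round(4) for z in(.087,.095)])
from scipy.spatial.transform import Rotation as T
o=r.observe();print(T.from_rotvec(o['orientation']).as_matrix().round(4))
E
```

```text
bintop (1539, array([548.9, -58.2]), array([130.3, 130. ]), 11.29)
rib (156, array([548.8, -58.2]), array([85.4, 16.1]), 11.08)
railtop (879, array([688.6, 107.5]), array([336.6,  31.7]), 88.21)
28 [0.5672 0.0777 0.1234] [0.015 0.015 0.024]
hinge top [0.61876264 0.20928717 0.07763538]
(array([-1., -0.,  1.,  2.,  3.,  4.,  5.,  6.,  7.,  8.,  9.]), array([ 5, 71, 92, 10,  7, 11,  8,  7,  9, 86, 33]))
96 [0.6143 0.2055 0.0842] [0.032 0.044 0.011]
pin [0.56792446 0.07541203 0.126     ]
hinge@ [array([0.6164, 0.208 , 0.087 ]), array([0.6144, 0.2068, 0.095 ])]
[[ 9.184e-01  3.957e-01 -9.000e-04]
 [ 3.957e-01 -9.184e-01  1.800e-03]
 [-1.000e-04 -2.100e-03 -1.000e+00]]
```

Emit:
{"op": "play_rows", "data": {
  "moves": [
    {"jaw": 45,"slide": [0.9,-0.95,0.05],"turn": -0.9},
    {"jaw": 45,"slide": [1.8,-1.9,0.1],"turn": -1.8},
    {"jaw": 45,"slide": [2.75,-2.85,0.15],"turn": -2.8},
    {"jaw": 45,"slide": [3.7,-3.8,0.2],"turn": -3.7},
    {"jaw": 45,"slide": [4.6,-4.75,0.25],"turn": -4.6},
    {"jaw": 45,"slide": [5.5,-5.7,0.3],"turn": -5.6},
    {"jaw": 45,"slide": [6.4,-6.65,0.35],"turn": -6.5},
    {"jaw": 45,"slide": [7.35,-7.6,0.4],"turn": -7.4},
    {"jaw": 45,"slide": [8.25,-8.55,0.45],"turn": -8.4},
    {"jaw": 45,"slide": [9.2,-9.5,0.5],"turn": -9.3}
  ]
}}

```text
time_s: 0.93
position: [0.4273, -0.2931, 0.2161]
orientation: [-2.573, -1.802, 0.001]
contact_force: [0.1, -0.2, 0.6]
width: 0.0451
gripper_force: 0.0
```

```bash
cat >> h.py <<'E'
from scipy.spatial.transform import Rotation as T
def go(target,yaw=None):
    o=r.observe(); M=T.from_rotvec(o['orientation']).as_matrix(); p=o['position']
    y=np.degrees(np.arctan2(M[1,0],M[0,0]))
    print('t',round(o['time_s'],2),'pos',p.round(4),'yaw',y.round(2),'F',o['contact_force'].round(2),'w',o['width'].round(4),'j',o['joint_pos'].round(2))
    d=M.T@(np.array(target)-p)/.03; print('slide',d.round(2),'turn',None if yaw is None else round(-((yaw-y+180)%360-180)/5,2))
E
python3 -c "
from h import *
go([.5675,.0765,.17],70)"
```

```text
Traceback (most recent call last):
  File "h.py", line 23, in go
    print('t',round(o['time_s'],2),'pos',p.round(4),'yaw',y.round(2),'F',o['contact_force'].round(2),'w',o['width'].round(4),'j',o['joint_pos'].round(2))
                                                                                                         ^^^^^^^^^^^^^^^^
AttributeError: 'float' object has no attribute 'round'
```

```bash
sed -i "s/o\['width'\].round(4)/round(float(o['width']),4)/" h.py
python3 -c "
from h import *
go([.5675,.0765,.17],70)"
```

```text
t 0.93 pos [ 0.4273 -0.2931  0.2161] yaw 70.01 F [ 0.15 -0.21  0.59] w 0.0451 j [ 0.68  0.36 -0.22  2.08  0.12  0.71  0.04]
slide [13.17  0.18  1.53] turn 0.0
```

Emit:
{"op": "play_rows", "data": {
  "moves": [
    {"jaw": 45,"slide": [1.35,0.0,0.1],"turn": 0},
    {"jaw": 45,"slide": [2.7,0.05,0.2],"turn": 0},
    {"jaw": 45,"slide": [4.0,0.05,0.3],"turn": 0},
    {"jaw": 45,"slide": [5.35,0.1,0.4],"turn": 0},
    {"jaw": 45,"slide": [6.7,0.1,0.5],"turn": 0},
    {"jaw": 45,"slide": [8.0,0.1,0.6],"turn": 0},
    {"jaw": 45,"slide": [9.35,0.15,0.8],"turn": 0},
    {"jaw": 45,"slide": [10.7,0.15,1.0],"turn": 0},
    {"jaw": 45,"slide": [12.0,0.2,1.2],"turn": 0},
    {"jaw": 45,"slide": [13.17,0.18,1.5],"turn": 0}
  ]
}}

```text
time_s: 1.77
position: [0.5702, 0.0769, 0.1713]
orientation: [2.575, 1.799, 0.003]
contact_force: [0.8, -0.8, 0.6]
width: 0.0449
gripper_force: 0.0
```

```bash
python3 -c "
from h import *
s=snap('wrist','w1'); P=cloud(s)
m=(P[...,2]>.095)&(P[...,2]<.135)&(abs(P[...,0]-.5675)<.03)&(abs(P[...,1]-.0765)<.03)
print(m.sum(),P[m].mean(0),np.ptp(P[m],0))
m&=P[...,2]>.122
print(m.sum(),P[m].mean(0),np.ptp(P[m],0))
go([.5675,.0765,.092],70)"
```

```text
742 [0.57155352 0.07946776 0.11868311] [0.01557923 0.01547945 0.03198481]
445 [0.57083002 0.07749429 0.12489025] [0.01553546 0.01532283 0.00481721]
t 1.82 pos [0.5717 0.0865 0.1701] yaw 70.43 F [ 2.59  5.13 -0.62] w 0.0448 j [-0.04  0.5  -0.25  1.99  0.18  0.67 -0.74]
slide [-0.38 -0.02  2.6 ] turn 0.09
```

View pics/w1.png

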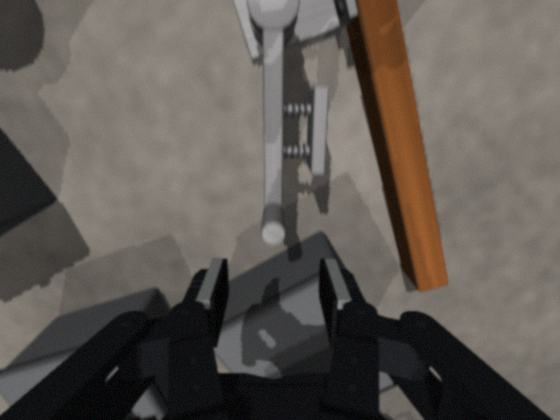

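The pin is centred between the fingers at (273,232), so I descend over it.

Emit:
{"op": "play_rows", "data": {
  "moves": [
    {"jaw": 45,"slide": [0,0,0],"turn": 0},
    {"jaw": 45,"slide": [0,0,0.4],"turn": 0},
    {"jaw": 45,"slide": [0,0,0.9],"turn": 0},
    {"jaw": 45,"slide": [0,0,1.4],"turn": 0},
    {"jaw": 45,"slide": [0,0,1.9],"turn": 0},
    {"jaw": 45,"slide": [0,0,2.3],"turn": 0},
    {"jaw": 35,"slide": [0,0,2.6],"turn": 0},
    {"jaw": 22,"slide": [0,0,2.6],"turn": 0},
    {"jaw": 22,"slide": [0,0,2.6],"turn": 0},
    {"jaw": 22,"slide": [0,0,2.6],"turn": 0}
  ]
}}

```text
time_s: 2.65
position: [0.5694, 0.0738, 0.0937]
orientation: [2.577, 1.797, 0.001]
contact_force: [0.3, 0.1, 0.6]
width: 0.0219
gripper_force: 0.0
```

```bash
python3 - <<'E'
from h import *
go([.568,.0765,.092],70)
H=np.array([.6157,.2085])
o=r.observe();M=T.from_rotvec(o['orientation']).as_matrix();p0=o['position']
y0=np.degrees(np.arctan2(M[1,0],M[0,0]))
for k in range(1,21):
    b=np.radians(-109.9-72.5*k/20-0.0)   # brace direction yaw
    q=H+.140*np.array([np.cos(b),np.sin(b)])
    d=M.T@np.r_[q-p0[:2],0.]/.03
    print(k,d[:2].round(2),round(-(np.degrees(b)+180-y0)/5,2))
E
```

```text
t 2.65 pos [0.5694 0.0738 0.0937] yaw 69.78 F [0.33 0.08 0.6 ] w 0.0219 j [-0.06  0.6  -0.2   2.04  0.23  0.52 -0.78]
slide [ 0.07 -0.08  0.06] turn -0.04
1 [ 0.09 -0.37] 0.66
2 [ 0.11 -0.67] 1.39
3 [ 0.16 -0.96] 2.11
4 [ 0.22 -1.25] 2.84
5 [ 0.3  -1.53] 3.56
6 [ 0.4  -1.81] 4.29
7 [ 0.52 -2.08] 5.01
8 [ 0.65 -2.34] 5.74
9 [ 0.8 -2.6] 6.46
10 [ 0.97 -2.84] 7.19
11 [ 1.15 -3.08] 7.91
12 [ 1.34 -3.3 ] 8.64
13 [ 1.55 -3.51] 9.36
14 [ 1.77 -3.7 ] 10.09
15 [ 2.01 -3.88] 10.81
16 [ 2.25 -4.05] 11.54
17 [ 2.51 -4.2 ] 12.26
18 [ 2.77 -4.33] 12.99
19 [ 3.04 -4.45] 13.71
20 [ 3.32 -4.55] 14.44
```

Emit:
{"op": "play_rows", "data": {
  "moves": [
    {"jaw": 22,"slide": [0.09,-0.35,0],"turn": 0.65},
    {"jaw": 22,"slide": [0.11,-0.67,0],"turn": 1.4},
    {"jaw": 22,"slide": [0.16,-0.96,0],"turn": 2.1},
    {"jaw": 22,"slide": [0.22,-1.25,0],"turn": 2.85},
    {"jaw": 22,"slide": [0.3,-1.53,0],"turn": 3.55},
    {"jaw": 22,"slide": [0.4,-1.81,0],"turn": 4.3},
    {"jaw": 22,"slide": [0.52,-2.08,0],"turn": 5.0},
    {"jaw": 22,"slide": [0.65,-2.34,0],"turn": 5.75},
    {"jaw": 22,"slide": [0.8,-2.6,0],"turn": 6.45},
    {"jaw": 22,"slide": [0.97,-2.84,0],"turn": 7.2}
  ]
}}

```text
time_s: 3.48
position: [0.4999, 0.1313, 0.0944]
orientation: [-3.007, -0.909, -0.004]
contact_force: [0.8, 0.5, -0.1]
width: 0.022
gripper_force: 0.3
```

```bash
python3 - <<'E'
from h import *
go([.568,.0765,.092],70)
s=snap('top','t2');P=cloud(s)
H=np.array([.6157,.2085])
m=(P[...,0]>.4)&(P[...,0]<.56)&(P[...,1]>.03)&(P[...,1]<.16)
print([ (z,(m&(P[...,2]>z)&(P[...,2]<z+.02)).sum()) for z in (.06,.11)])
o=r.observe();M=T.from_rotvec(o['orientation']).as_matrix();p0=o['position']
y0=np.degrees(np.arctan2(M[1,0],M[0,0]))
for k in range(11,22):
    b=np.radians(-109.9-72.5*k/20-0.0)   # brace direction yaw
    q=H+.140*np.array([np.cos(b),np.sin(b)])
    d=M.T@np.r_[q-p0[:2],0.]/.03
    print(k,d[:2].round(2),round(-((np.degrees(b)+180-y0+180)%360-180)/5,2))
E
```

```text
t 3.48 pos [0.4999 0.1313 0.0944] yaw 33.62 F [ 0.81  0.51 -0.07] w 0.022 j [-0.33  0.55 -0.02  2.17  0.02  0.42 -1.35]
slide [0.88 2.78 0.09] turn -7.28
[(0.06, np.int64(0)), (0.11, np.int64(0))]
11 [-0.02 -0.2 ] 0.69
12 [ 0.01 -0.49] 1.41
13 [ 0.06 -0.78] 2.14
14 [ 0.12 -1.07] 2.86
15 [ 0.2  -1.36] 3.59
16 [ 0.3  -1.63] 4.31
17 [ 0.42 -1.91] 5.04
18 [ 0.55 -2.17] 5.76
19 [ 0.7  -2.42] 6.49
20 [ 0.87 -2.67] 7.21
21 [ 1.05 -2.9 ] 7.94
```

Emit:
{"op": "play_rows", "data": {
  "moves": [
    {"jaw": 22,"slide": [0.0,-0.3,0],"turn": 0.85},
    {"jaw": 22,"slide": [0.02,-0.6,0],"turn": 1.7},
    {"jaw": 22,"slide": [0.09,-0.93,0],"turn": 2.5},
    {"jaw": 22,"slide": [0.18,-1.26,0],"turn": 3.35},
    {"jaw": 22,"slide": [0.28,-1.58,0],"turn": 4.2},
    {"jaw": 22,"slide": [0.42,-1.91,0],"turn": 5.05},
    {"jaw": 22,"slide": [0.58,-2.22,0],"turn": 5.9},
    {"jaw": 22,"slide": [0.75,-2.5,0],"turn": 6.7},
    {"jaw": 22,"slide": [0.95,-2.78,0],"turn": 7.4},
    {"jaw": 22,"slide": [0.95,-2.78,0],"turn": 7.4}
  ]
}}

```text
time_s: 4.37
position: [0.4768, 0.2156, 0.0939]
orientation: [3.139, -0.087, 0.001]
contact_force: [-0.1, 0.6, 0.5]
width: 0.022
gripper_force: 0.0
```

Emit:
{"op": "play_rows", "data": {
  "moves": [
    {"jaw": 30,"slide": [0,0,0],"turn": 0},
    {"jaw": 36,"slide": [0,0,0],"turn": 0},
    {"jaw": 40,"slide": [0,0,0],"turn": 0},
    {"jaw": 40,"slide": [0,0,0],"turn": 0},
    {"jaw": 40,"slide": [0,0,-0.5],"turn": 0},
    {"jaw": 40,"slide": [0,0,-1.2],"turn": 0},
    {"jaw": 40,"slide": [0,0,-2.2],"turn": 0},
    {"jaw": 40,"slide": [0,0,-3.2],"turn": 0},
    {"jaw": 40,"slide": [0,0,-4],"turn": 0},
    {"jaw": 40,"slide": [0,0,-4],"turn": 0}
  ]
}}

```text
time_s: 5.2
position: [0.4795, 0.2171, 0.218]
orientation: [-3.135, 0.087, -0.013]
contact_force: [0.5, 0.3, -0.3]
width: 0.04
gripper_force: 0.0
```

```bash
python3 - <<'E'
from h import *
s=snap('wrist','w3');P=cloud(s)
m=(P[...,2]>.118)&(P[...,2]<.135)&(abs(P[...,0]-.476)<.04)&(abs(P[...,1]-.213)<.04)
print(m.sum(),P[m].mean(0),np.ptp(P[m],0))
go([.5488,-.0582,.2],11.2)
E
```

```text
329 [0.47978085 0.2124162  0.12448862] [0.01501358 0.01562391 0.00856866]
t 5.25 pos [0.4782 0.2167 0.2159] yaw -3.18 F [-0.1   0.17 -0.37] w 0.0399 j [-0.72  0.37  0.26  2.08 -0.15  0.7  -1.98]
slide [2.86 9.02 0.51] turn -2.88
```

View pics/w3.png

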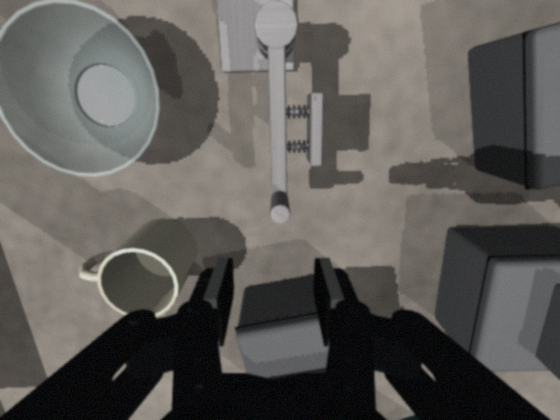

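The brace is out: pin at (280,213), hinge at (276,22), plate at (316,130) facing right. I'll get exact poses.

```bash
python3 - <<'E'
from h import *
for f in('w3',):
    s=dict(np.load(f+'.npz'));P=cloud(s);v,u=np.mgrid[0:420,0:560]
    m=(u>300)&(u<330)&(v>85)&(v<175)&(P[...,2]>.083)&(P[...,2]<.097); print('plate',rect(P,m),np.median(P[m][:,2]))
    m=(u>262)&(u<292)&(v>50)&(v<185)&(P[...,2]>.076)&(P[...,2]<.088); print('bar',rect(P,m)); q=P[m]; print(np.degrees(np.polyfit(q[:,0],q[:,1],1)))
    m=(u>245)&(u<305)&(v<50)&(P[...,2]>.076); print('post',rect(P,m),np.median(P[m][:,2]))
s=snap('top','t3');P=cloud(s);X,Y,Z=P[...,0],P[...,1],P[...,2]
n=(X>.44)&(X<.65)&(Y<.03)&(Y>-.17)
print('bintop',rect(P,n&(Z>.088)&(Z<.105))); print('rib',rect(P,n&(Z>.122)&(Z<.14)))
m=(X>.49)&(X<.58)&(Y<.2)&(Y>.15)&(Z>.083)&(Z<.1);print('plate top cam',rect(P,m))
E
```

```text
plate (931, array([537.4, 178.6]), array([10.3, 60. ]), 88.22) 0.08890639760022806
bar (2218, array([545.8, 210.3]), array([ 14. , 108.9]), 88.25)
[-1.71354021 12.98552348]
post (1691, array([618.2, 208.2]), array([33.4, 33.4]), 46.43) 0.0820229376484253
bintop (1518, array([549.3, -58.1]), array([130.4, 129.9]), 11.38)
rib (156, array([549.4, -58.4]), array([85.1, 16.7]), 11.08)
plate top cam (43, array([535.1, 179.8]), array([56.6, 10.2]), 1.28)
```

Emit:
{"op": "play_rows", "data": {
  "moves": [
    {"jaw": 50,"slide": [0.35,1.15,0],"turn": -0.4},
    {"jaw": 50,"slide": [0.7,2.25,0],"turn": -0.8},
    {"jaw": 50,"slide": [1.05,3.4,0],"turn": -1.2},
    {"jaw": 50,"slide": [1.4,4.5,0.1],"turn": -1.6},
    {"jaw": 50,"slide": [1.8,5.65,0.3],"turn": -2.0},
    {"jaw": 50,"slide": [2.15,6.8,0.5],"turn": -2.3},
    {"jaw": 50,"slide": [2.5,7.9,0.8],"turn": -2.6},
    {"jaw": 50,"slide": [2.86,9.0,1.0],"turn": -2.9},
    {"jaw": 50,"slide": [2.86,9.0,1.2],"turn": -2.9},
    {"jaw": 50,"slide": [2.86,9.0,1.2],"turn": -2.9}
  ]
}}

```text
time_s: 6.13
position: [0.5451, -0.0613, 0.1747]
orientation: [3.127, 0.3, -0.008]
contact_force: [0.5, 0.4, -0.1]
width: 0.0502
gripper_force: 0.0
```

```bash
python3 - <<'E'
from h import *
s=snap('wrist','w4')
go([.5492,-.0583,.1],11.2)
E
```

```text
t 6.18 pos [ 0.5453 -0.059   0.1752] yaw 11.18 F [ 0.01  1.19 -0.05] w 0.0498 j [-0.13  0.46  0.21  2.06 -0.15  0.64 -1.2 ]
slide [0.14 0.01 2.51] turn -0.0
```

View pics/w4.png

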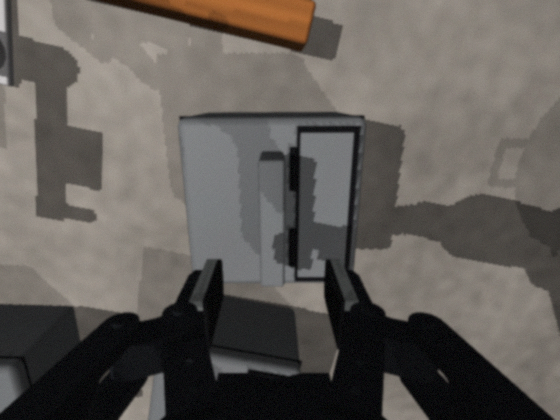

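The rib (272,215) is aligned and centred between the fingers, so I descend and grip.

Emit:
{"op": "play_rows", "data": {
  "grip_force": 70,
  "moves": [
    {"jaw": 50,"slide": [0.12,0,0.5],"turn": 0},
    {"jaw": 50,"slide": [0.12,0,1.0],"turn": 0},
    {"jaw": 50,"slide": [0.12,0,1.5],"turn": 0},
    {"jaw": 50,"slide": [0.12,0,2.0],"turn": 0},
    {"jaw": 50,"slide": [0.12,0,2.4],"turn": 0},
    {"jaw": 50,"slide": [0.12,0,2.45],"turn": 0},
    {"jaw": 10,"slide": [0.12,0,2.45],"turn": 0},
    {"jaw": 10,"slide": [0.12,0,2.45],"turn": 0},
    {"jaw": 10,"slide": [0.12,0,2.45],"turn": 0},
    {"jaw": 10,"slide": [0.12,0,2.45],"turn": 0}
  ]
}}

```text
time_s: 7.02
position: [0.5513, -0.0579, 0.1046]
orientation: [3.126, 0.309, 0.003]
contact_force: [0.6, -2.1, -1.0]
width: 0.0148
gripper_force: 70.2
```

```bash
python3 - <<'E'
from h import *
go([.5347,.095,.104],-1.77)
E
```

```text
t 7.02 pos [ 0.5513 -0.0579  0.1046] yaw 11.3 F [ 0.62 -2.13 -1.02] w 0.0148 j [-0.1   0.57  0.17  2.09 -0.19  0.49 -1.16]
slide [ 0.46 -5.1   0.02] turn 2.61
```

Emit:
{"op": "play_rows", "data": {
  "moves": [
    {"jaw": 10,"slide": [0.05,-0.45,0],"turn": 0.3},
    {"jaw": 10,"slide": [0.1,-1.1,0],"turn": 0.7},
    {"jaw": 10,"slide": [0.2,-1.75,0],"turn": 1.1},
    {"jaw": 10,"slide": [0.25,-2.4,0],"turn": 1.5},
    {"jaw": 10,"slide": [0.3,-3.05,0],"turn": 1.9},
    {"jaw": 10,"slide": [0.35,-3.7,0],"turn": 2.2},
    {"jaw": 10,"slide": [0.4,-4.3,0],"turn": 2.5},
    {"jaw": 10,"slide": [0.45,-4.7,0],"turn": 2.6},
    {"jaw": 10,"slide": [0.46,-5.0,0],"turn": 2.6},
    {"jaw": 10,"slide": [0.46,-5.0,0],"turn": 2.6}
  ]
}}

```text
time_s: 7.85
position: [0.535, 0.0941, 0.1045]
orientation: [-3.14, 0.043, -0.002]
contact_force: [-0.1, 2.6, 2.4]
width: 0.0149
gripper_force: 70.8
```

```bash
python3 - <<'E'
from h import *
go([.5347,.1187,.104],-1.77)
s=snap('side','s5')
s=snap('top','t5');P=cloud(s);X,Y,Z=P[...,0],P[...,1],P[...,2]
n=(X>.42)&(X<.65)&(Y<.17)&(Y>.0)
m=n&(Z>.088)&(Z<.105);print('bintop',rect(P,m),np.median(Z[m])); 
m=(X>.49)&(X<.58)&(Y<.2)&(Y>.172)&(Z>.083)&(Z<.1);print('plate top cam',rect(P,m))
E
```

```text
t 7.85 pos [0.535  0.0941 0.1045] yaw -1.56 F [-0.12  2.62  2.42] w 0.0149 j [-0.44  0.57  0.25  2.12 -0.29  0.49 -1.56]
slide [-0.03 -0.82  0.02] turn 0.04
bintop (509, array([531.1,  59.1]), array([ 55. , 130.2]), 89.64) 0.09798095022427795
plate top cam (0, array([0., 0.]), array([0., 0.]), 0.0)
  return _methods._mean(a, axis=axis, dtype=dtype,
  ret = um.true_divide(
```

View pics/s5.png

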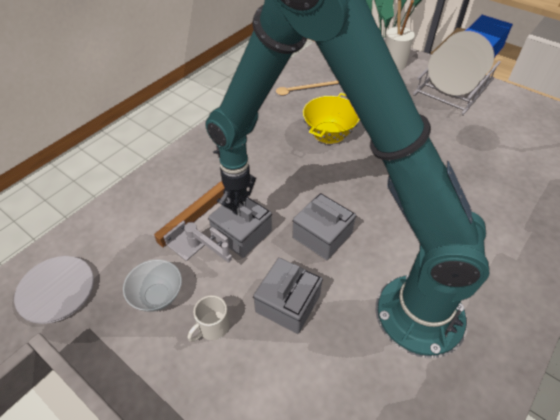

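View pics/t5.png

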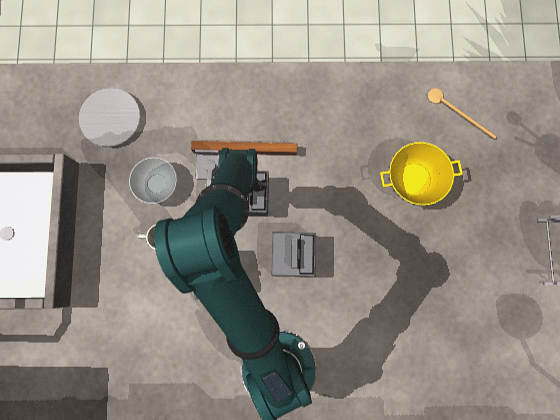

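The bin is square in front of the plate, and the brace is still out. I press slowly now.

Emit:
{"op": "play_rows", "data": {
  "moves": [
    {"jaw": 10,"slide": [0,-0.1,0],"turn": 0},
    {"jaw": 10,"slide": [0,-0.2,0],"turn": 0},
    {"jaw": 10,"slide": [0,-0.28,0],"turn": 0},
    {"jaw": 10,"slide": [0,-0.35,0],"turn": 0},
    {"jaw": 10,"slide": [0,-0.42,0],"turn": 0.05},
    {"jaw": 10,"slide": [0,-0.48,0],"turn": 0.05},
    {"jaw": 10,"slide": [0,-0.54,0],"turn": 0.05},
    {"jaw": 10,"slide": [0,-0.6,0],"turn": 0.05},
    {"jaw": 10,"slide": [0,-0.66,0],"turn": 0.05},
    {"jaw": 10,"slide": [0,-0.66,0],"turn": 0.05}
  ]
}}

```text
time_s: 8.78
position: [0.5361, 0.1067, 0.1048]
orientation: [3.137, -0.06, 0.003]
contact_force: [-0.5, -6.7, 8.4]
width: 0.0147
gripper_force: 71.7
```

```bash
cat > m.py <<'E'
from h import *
go([.5347,.1187,.104],-1.77)
s=snap('top','t6');P=cloud(s);X,Y,Z=P[...,0],P[...,1],P[...,2]
n=(X>.42)&(X<.65)&(Y<.1)&(Y>.0)
m=n&(Z>.088)&(Z<.105);print('bintop',rect(P,m),np.median(Z[m]))
s=snap('wrist','w6');P=cloud(s);X,Y,Z=P[...,0],P[...,1],P[...,2]
m=(X>.49)&(X<.58)&(Y<.2)&(Y>.15)&(Z>.083)&(Z<.092);print('plate',m.sum(),P[m].mean(0) if m.any() else'')
m=(X>.53)&(X<.62)&(Y<.2)&(Y>.0)&(Z>.0925)&(Z<.1);print('bin',rect(P,m) if m.any() else '')
m=(X>.53)&(X<.60)&(Y<.23)&(Y>.2)&(Z>.075)&(Z<.09)
if m.any(): q=P[m]; print('bar',np.degrees(np.arctan(np.polyfit(q[:,0],q[:,1],1)[0])),q.mean(0))
E
python3 m.py
```

```text
t 8.78 pos [0.5361 0.1067 0.1048] yaw -2.2 F [-0.45 -6.69  8.35] w 0.0147 j [-0.47  0.57  0.27  2.11 -0.3   0.49 -1.6 ]
slide [-0.06 -0.4   0.03] turn -0.09
bintop (525, array([531.6,  70.4]), array([ 55.6, 130.1]), 87.61) 0.0981258730972971
plate 2190 [0.54056188 0.17693557 0.08835355]
bin (28273, array([564., 105.]), array([126.4,  72.4]), 87.85)
bar -1.7311048801773279 [0.56726249 0.2079277  0.08039211]
```

Emit:
{"op": "play_rows", "data": {
  "moves": [
    {"jaw": 10,"slide": [0,-0.06,-0.03],"turn": 0},
    {"jaw": 10,"slide": [0,-0.12,-0.06],"turn": 0},
    {"jaw": 10,"slide": [0,-0.18,-0.06],"turn": 0},
    {"jaw": 10,"slide": [0,-0.24,-0.06],"turn": 0},
    {"jaw": 10,"slide": [0,-0.28,-0.06],"turn": 0},
    {"jaw": 10,"slide": [0,-0.32,-0.06],"turn": 0},
    {"jaw": 10,"slide": [0,-0.32,-0.06],"turn": 0},
    {"jaw": 10,"slide": [0,-0.32,-0.06],"turn": 0},
    {"jaw": 10,"slide": [0,-0.32,-0.06],"turn": 0},
    {"jaw": 10,"slide": [0,-0.32,-0.06],"turn": 0}
  ]
}}

```text
time_s: 9.72
position: [0.5351, 0.1176, 0.105]
orientation: [3.137, -0.056, -0.002]
contact_force: [1.3, -8.6, -2.9]
width: 0.0143
gripper_force: 70.1
```

```bash
python3 m.py
```

```text
t 9.72 pos [0.5351 0.1176 0.105 ] yaw -2.04 F [ 1.32 -8.58 -2.94] w 0.0143 j [-0.5   0.57  0.27  2.11 -0.3   0.5  -1.61]
slide [-0.01 -0.04  0.03] turn -0.05
bintop (460, array([531.6,  76. ]), array([ 45.1, 130.8]), 87.49) 0.0982145896577554
plate 1774 [0.54086683 0.18616361 0.08891687]
bin (27921, array([563.7, 116. ]), array([126.6,  71.2]), 88.28)
bar -1.7709033963878311 [0.56727998 0.20811848 0.08048624]
```

The plate is in by about 9.2 mm (roughly 9 N) and square. I'll hold for a second and check it's settled and the bin height hasn't changed.

Emit:
{"op": "play_rows", "data": {
  "moves": [
    {"jaw": 10,"slide": [0,0,0],"turn": 0},
    {"jaw": 10,"slide": [0,0,0],"turn": 0},
    {"jaw": 10,"slide": [0,0,0],"turn": 0},
    {"jaw": 10,"slide": [0,0,0],"turn": 0},
    {"jaw": 10,"slide": [0,0,0],"turn": 0},
    {"jaw": 10,"slide": [0,0,0],"turn": 0},
    {"jaw": 10,"slide": [0,0,0],"turn": 0},
    {"jaw": 10,"slide": [0,0,0],"turn": 0},
    {"jaw": 10,"slide": [0,0,0],"turn": 0},
    {"jaw": 10,"slide": [0,0,0],"turn": 0}
  ]
}}

```text
time_s: 10.65
position: [0.5351, 0.1176, 0.105]
orientation: [3.137, -0.056, -0.002]
contact_force: [0.2, -8.8, -3.9]
width: 0.0149
gripper_force: 70.1
```

```bash
python3 m.py; python3 - <<'E'
from h import *
for f,c in(('t3',-.058),('t6',.118)):
    s=dict(np.load(f+'.npz'));P=cloud(s);X,Y,Z=P[...,0],P[...,1],P[...,2]
    m=(X>.49)&(X<.6)&(Y<c-.02)&(Y>c-.06)&(Z>.088)&(Z<.105);q=P[m];print(f,np.median(Z[m]),np.linalg.lstsq(np.c_[q[:,:2]-[.54,c],np.ones(len(q))],q[:,2],rcond=None)[0].round(4))
s=dict(np.load('w6.npz'));P=cloud(s);X,Y,Z=P[...,0],P[...,1],P[...,2]
for a,b in((.06,.09),(.14,.17)):
    m=(X>.55)&(X<.6)&(Y>a)&(Y<b)&(Z>.0925)&(Z<.103);print(m.sum(),np.median(Z[m]))
m=(X>.5)&(X<.6)&(Y>.25)&(Z<.01);print('counter',m.sum(),np.median(Z[m]))
E
```

```text
t 10.65 pos [0.5351 0.1176 0.105 ] yaw -2.04 F [ 0.23 -8.82 -3.87] w 0.0149 j [-0.5   0.57  0.27  2.11 -0.3   0.5  -1.61]
slide [-0.01 -0.04  0.03] turn -0.05
bintop (464, array([532.3,  75.7]), array([ 45.2, 128.9]), 88.11) 0.0982684746722138
plate 1775 [0.54103978 0.18611346 0.08895037]
bin (27984, array([563.9, 116. ]), array([126.8,  71. ]), 88.42)
bar -1.7461493367417813 [0.56712363 0.2081077  0.08046708]
t3 0.09801310595051432 [0.0092 0.0232 0.0986]
t6 0.09897977817219772 [-0.0139  0.0161  0.0994]
5933 0.09863912397088177
5829 0.09425550760925692
counter 10528 -0.0008672207357446021
```

```bash
python3 - <<'E'
from h import *
for f,c,yaw in(('w4',(.5492,-.0583),11.2),('w6',(.534,.1185),-1.9)):
    s=dict(np.load(f+'.npz'));P=cloud(s)
    a=np.radians(yaw);d=P[...,:2]-c; lx=d@[np.cos(a),np.sin(a)]; ly=d@[-np.sin(a),np.cos(a)];Z=P[...,2]
    for lo,hi in((-.06,-.055),(-.05,-.03),(.02,.035),(.035,.048),(.048,.06)):
        m=(lx>.02)&(lx<.06)&(ly>lo)&(ly<hi)&(Z>.08)&(Z<.11);print(f,lo,m.sum(),np.median(Z[m]).round(4))
    m=(Z<.02)&(Z>-.02);q=P[m];print('counter plane',np.linalg.lstsq(np.c_[q[:,:2]-c,np.ones(len(q))],q[:,2],rcond=None)[0].round(4))
E
```

```text
w4 -0.06 395 0.0971
w4 -0.05 1731 0.0981
w4 0.02 1241 0.0941
w4 0.035 1085 0.0942
w4 0.048 966 0.094
counter plane [-0.0012  0.0009 -0.0005]
w6 -0.06 749 0.0978
w6 -0.05 3336 0.0988
w6 0.02 2371 0.0944
w6 0.035 2052 0.0943
w6 0.048 1831 0.0941
counter plane [0.0028 0.0034 0.0003]
```

Tilt hasn't changed (the flap side is simply a few mm higher), lift is under 1 mm, and everything is steady. I'm handing it in.

```bash
python3 -c "
from station import r
print(r.sign_off())"
```

```text
the job is handed in; nothing more can be done
None
```

The job is handed in: the brace is fully out at its end stop, and the arm is still holding the bin square and central on the sprung plate, with the plate pushed in about 9 mm (about 9 N). The sign-off gave no verdict, so these are my own readings.

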